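Turn the moulded tile over against the stop and weight it down

TASK

The freshly moulded tile lies face down with its waffle back showing. Push it up against the white sheet-steel stop until it stands leaning on it, tip it back over so that it lies flat on the bench with its plain face up, then set the steel cooling weight gently, not dropped, upright on the middle of it. Leave the jar, the scraper and the timer where they are.

Things in the scene. Friction and masses are not known exactly. Their poses are not given: they have to be found in the camera images.
- tile: Square moulded tile in pale mottled plastic, 120 x 120 x 8 mm, 0.16 kg, too wide to grasp across. One face is plain; the other (the back) carries a centred raised waffle field, 99 x 99 mm, 4 mm high (12 mm in all). Origin: centre of the plain face; +z points from plain face to waffle back (up at the start, down when turned over); x, y along the edges. Starts flat on the bench before the stop.
- stop: White folded-steel stop fixed to the bench, 200 mm wide, 75 mm high. Origin on the bench, mid foot line of its front; +x points level into the stop (push the tile this way), y along its width. Front is folded: rises to x = 14, z = 12 mm, then x = 26, z = 32, then x = 35, z = 75. Slippery to the tile (friction 0.18; tile on bench 0.6). Behind its top, feet 5 mm high with bolt heads reach x = 87 mm.
- weight: Dark steel cooling weight, 0.8 kg: square block 70 x 70 mm, 20 mm high, with an upright bar grip on its middle, 16 mm thick along x, 50 mm long along y, its top at z = 56 mm. Origin: centre of its underside, z up.
- jar: Bystander: closed whitish clear jar with a grey cap, 68 mm diameter, 110 mm high; origin at the centre of its underside.
- scraper: Bystander: flat hand scraper (spatula) lying on the bench, handle to its -x; origin at its middle.
- timer: Bystander: round black timer with a bar knob, 64 mm diameter, 42 mm high; origin at the centre of its underside.
- stop_top (a point): Middle of the stop's top front edge, 75 mm up; the top is 14 mm deep behind it. Pushed until its trailing edge is at the foot line, the tile leans on this edge at about 60 to 65 deg from level, its own top edge about 110 mm up and 15 mm beyond this edge, and stays when let go. Pulled back by its top edge past upright it topples off the stop and lands waffle down in front of it.

How it is judged:
By the outcome, as a careful person would: the job done as asked, in the order asked, and still so for the second after the job is handed in, with the robot touching nothing.
It also fails if it takes over 72 s, if anything falls off the work surface, if the arm or the gripper's body presses on something with over 40 N, if the wrist force passes 120 N, or if a joint passes its speed limit or range.

ROBOT

A 6-joint arm with a two-finger parallel gripper is mounted at the origin on the work surface. World frame = base frame: x ahead of the robot, y to its left, z up, the work surface at z = 0. Lengths are in mm, angles in rad, forces in N, time in s.
With the tool pointing down it reaches from about 400 to 825 mm from the base axis. Payload 7 kg.
Tool frame: the origin (TCP) lies at the very end of the fingers, on their centre line; the grasp point (between the pads) lies 19 mm behind it; z points along the fingers, y is the direction in which the jaws open and shut (so a half turn about z gives the same grasp; the last joint's range is limited). The gripper opens to 88 mm and grips with 3 to 60 N. Pads are 19 mm wide; open, the fingers measure 130 mm over their backs; the gripper's body (78 mm by 193 mm) begins 47 mm behind the grasp point.
Start: joints at [1.515, 0.359, 0.012, 0, -1.224, -0.288], TCP at [227.528, 635.473, 226.561] pointing down, gripper open.
Joint ranges: [-3.07, 3.07], [-1.43, 2.12], [-1.02, 1.25], [-3.03, 1.67], [-3.05, -0], [-3.03, 3.03]. Speed limits (rad/s): [2.39, 2.39, 3.01, 3.14, 3.14, 3.14].

INTERFACE

Orientations are given as a unit quaternion [x, y, z, w].
In Python, from plant import bot gives the robot as it stands. Calls block until the motion is done:
- bot.move_ptp(position, orientation): joint-space move of the TCP to a pose.
- bot.line_to(position, velocity=150, ori=None): straight line of the TCP; ori=None keeps the orientation; velocity is the mean speed in mm/s.
- bot.move_joints(angles): joint-space move.
- bot.move_gripper(opening, force=None): finger opening in mm; force is the grip in N (None keeps the last); returns when the fingers have stopped.
- bot.pause(seconds).
- bot.solve_ik(position, orientation): joint angles nearest the present ones, or None.
- bot.read_state(): the state.
- bot.camera(name): name is "side" or "top"; returns the picture (480x640x3 uint8, red, green, blue); there is no depth.
- bot.get_calibration(name): a dict with "fx", "fy", "cx", "cy" (pixels), "view" (4x4, takes a point from world to camera coordinates). Camera axes: x right, y up, looking along -z (the intrinsics and any distortion apply to the point x, -y, -z); pixel columns grow to the right and rows downward; lengths in mm; the calibration is good to about 2 mm. A picture is of the moment at which its call begins. get_calibration takes no time and is no camera call.
A pose or a line that the arm cannot do raises bot.Unreachable and nothing moves.
- bot.close_job(): hands the job in, once; it reports no verdict.
The state is a dict: "t": time; "joint_pos": joint angles; "qvel": joint speeds; "tau": joint torques, N m; "tcp_pos": TCP position; "eef_rot": TCP orientation; "contact_force": force on the tool from outside, world axes, zero at the start; "moment": the same for the moment, N m; "width": finger opening in mm.
Only numpy, scipy, OpenCV 4.12 (cv2) and the standard library are available. Lean on these libraries where they do the work, as an engineer would, in place of code of your own. Each camera call takes 0.05 s, during which the arm holds its last target.

## Working session

There is one attempt and no reset: what is moved stays moved. The work goes in short steps, each a Python script; the robot and the scene stay as the last script left them, time stands still between calls to the robot, and variables do not carry over. Pictures are saved under pics/ and viewed, and the job is handed in when it is done.

```bash
ls; mkdir -p pics; python3 - <<'E'
from plant import bot
import cv2, json
s=bot.read_state(); print({k:s[k] for k in ('t','tcp_pos','eef_rot','contact_force','width')})
for n in ("side","top"):
    im=bot.camera(n); cv2.imwrite(f"pics/{n}0.png",im[:,:,::-1])
    print(n,bot.get_calibration(n))
E
```

```text
pics
{'t': 0.0, 'tcp_pos': array([227.34860618, 635.05542443, 225.62419317]), 'eef_rot': array([ 9.85252327e-01, -1.71105775e-01, -8.84754383e-05,  8.11658960e-04]), 'contact_force': array([-0.00231841,  0.99432682,  0.39405097]), 'width': 87.69371648119458}
side {'fx': 482.4441777242794, 'fy': 482.4441777242794, 'cx': 315.1589008571585, 'cy': 238.6147264017806, 'view': array([[ 8.77148276e-01, -4.80176878e-01,  6.40836084e-03,
        -4.94163123e+02],
       [ 3.68107690e-01,  6.80879485e-01,  6.33166531e-01,
        -2.94991925e+02],
       [-3.08395250e-01, -5.53021965e-01,  7.73989068e-01,
        -1.05077311e+03],
       [ 0.00000000e+00,  0.00000000e+00,  0.00000000e+00,
         1.00000000e+00]])}
top {'fx': 582.6013232583697, 'fy': 582.6013232583697, 'cx': 315.993986027782, 'cy': 239.12754215932432, 'view': array([[-5.14896756e-02, -9.98662117e-01,  4.77380703e-03,
         5.70122028e+01],
       [ 9.70324200e-01, -4.88966000e-02,  2.36812308e-01,
        -6.03906046e+02],
       [-2.36262058e-01,  1.68255294e-02,  9.71543690e-01,
        -1.07929376e+03],
       [ 0.00000000e+00,  0.00000000e+00,  0.00000000e+00,
         1.00000000e+00]])}
```

View pics/side0.png

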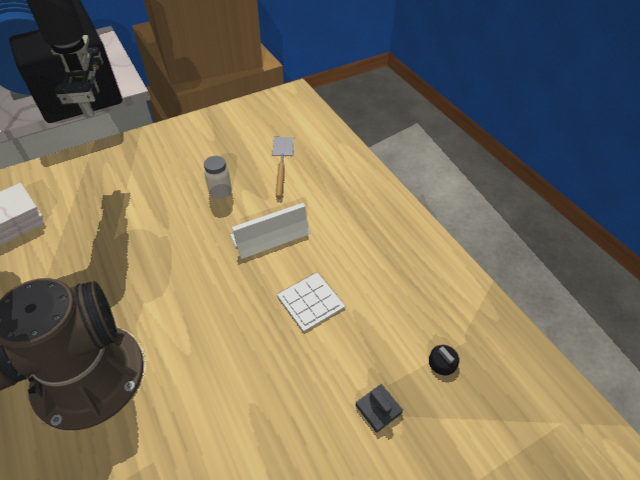

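View pics/top0.png

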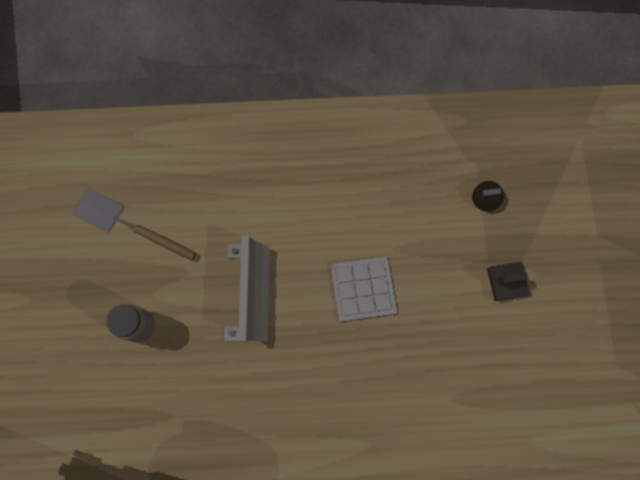

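The side view shows the tile at about (311,302), the stop at (270,232), the weight at (380,407), the timer at (444,360), the jar at (217,177) and the scraper at (280,165). In the top view the tile is at (364,289), the stop at (255,290), and the weight at (508,282). I'll zoom in to get the corners.

```bash
cat > H.py <<'E'
import numpy as np, cv2
from plant import bot
def cam(n):
    c=bot.get_calibration(n); K=np.array([[c['fx'],0,c['cx']],[0,c['fy'],c['cy']],[0,0,1]]); V=np.array(c['view'])
    V=np.diag([1,-1,-1,1.])@V
    return K,V
def proj(n,P):
    K,V=cam(n); P=np.atleast_2d(P).astype(float); q=(P@V[:3,:3].T+V[:3,3])@K.T
    return q[:,:2]/q[:,2:]
def onz(n,uv,z):
    K,V=cam(n); uv=np.atleast_2d(uv).astype(float); R=V[:3,:3];C=-R.T@V[:3,3]
    d=np.c_[uv,np.ones(len(uv))]@np.linalg.inv(K).T@R
    return C+d*((z-C[2])/d[:,2])[:,None]
def tri(uvs,uvt):
    K1,V1=cam('side');K2,V2=cam('top')
    X=cv2.triangulatePoints(K1@V1[:3],K2@V2[:3],np.atleast_2d(uvs).astype(float).T,np.atleast_2d(uvt).astype(float).T)
    return (X[:3]/X[3]).T
def crop(im,x0,y0,w,h,s,fn,bright=1):
    c=cv2.resize(im[y0:y0+h,x0:x0+w],None,fx=s,fy=s,interpolation=cv2.INTER_CUBIC)
    c=np.clip(c.astype(float)*bright,0,255).astype(np.uint8); cv2.imwrite(fn,c)
E
python3 - <<'E'
from H import *
s=cv2.imread('pics/side0.png');t=cv2.imread('pics/top0.png')
a=cv2.resize(s[190:340,220:360],None,fx=4,fy=4,interpolation=cv2.INTER_CUBIC); cv2.imwrite('pics/s_ts.png',a)
crop(t,215,225,200,130,4,'pics/t_ts.png',1.8)
crop(s,340,330,130,110,5,'pics/s_w.png',1.8); crop(t,460,170,90,140,4,'pics/t_w.png',2.2)
E
```

```text
(no output)
```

View pics/s_ts.png

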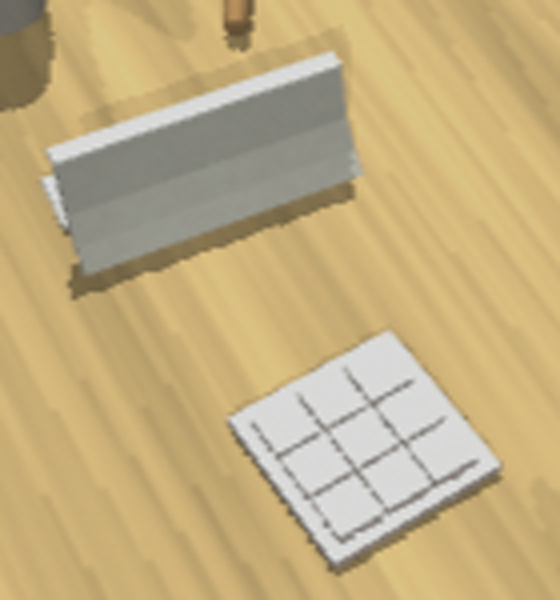

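View pics/t_ts.png

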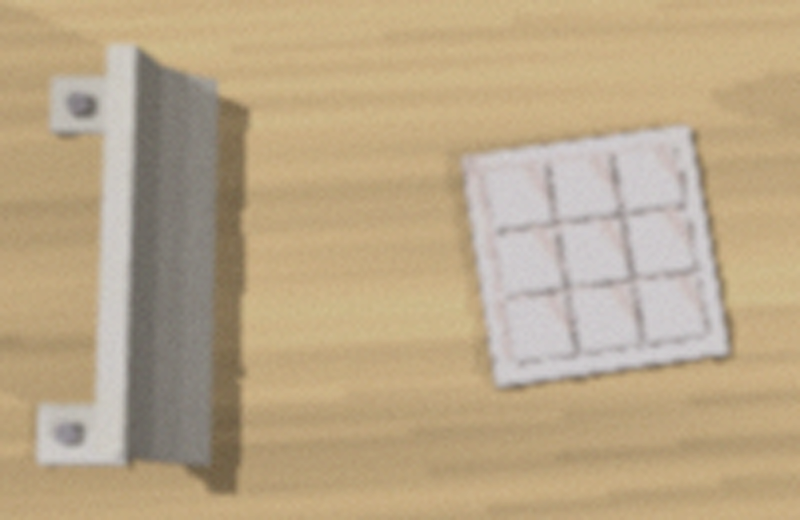

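View pics/s_w.png

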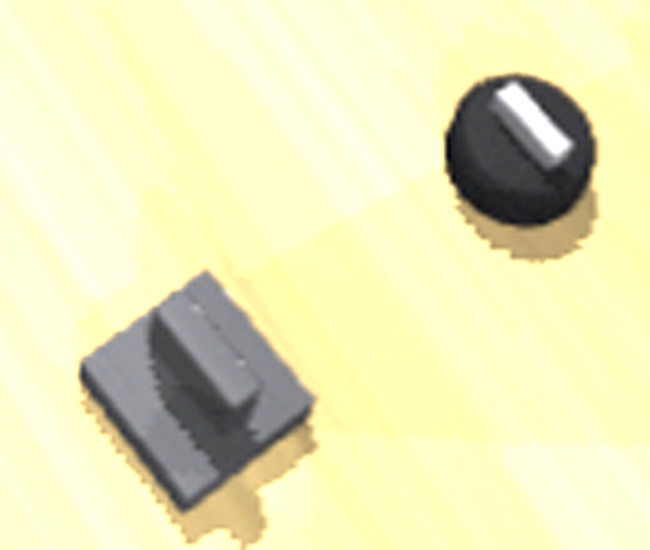

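View pics/t_w.png

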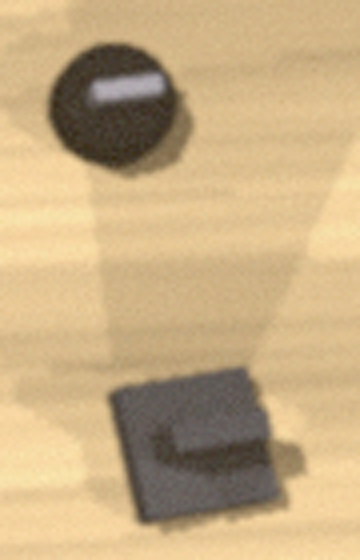

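```bash
python3 - <<'E'
from H import *
np.set_printoptions(precision=1,suppress=True)
d=lambda p,k,o:np.array(p)/k+np.array(o)
ts=d([(390,332),(232,420),(335,561),(500,466)],4,(220,190)); tt=d([(462,157),(498,387),(730,355),(690,127)],4,(215,225))
T=tri(ts,tt);print('tile',T,T.mean(0)); print([np.linalg.norm(T[i]-T[(i+1)%4]) for i in range(4)])
print(onz('side',ts,8).mean(0),onz('top',tt,8).mean(0))
ss=d([(58,163),(340,70),(88,272),(360,175)],4,(220,190)); st=d([(130,462),(137,47),(210,463),(217,82)],4,(215,225))
S=tri(ss,st);print('stop',S); print(onz('side',ss[:2],75),onz('top',st[:2],75)); print(onz('side',ss[2:],0),onz('top',st[2:],0))
ws=d([(206,270),(82,365),(185,500),(314,400)],5,(340,330)); wt=d([(113,395),(145,517),(277,492),(247,368)],4,(460,170))
W=tri(ws,wt);print('wt',W,W.mean(0));print([np.linalg.norm(W[i]-W[(i+1)%4]) for i in range(4)])
print(onz('side',ws,20).mean(0),onz('top',wt,20).mean(0))
g=tri(d([(206,348)],5,(340,330)),d([(222,428)],4,(460,170)));print('grip top',g)
for n,P,e in(('tile',T,0),('w',W,0)):
    v=P[3]-P[2]+P[0]-P[1]; print(n,np.degrees(np.arctan2(v[1],v[0])))
E
```

```text
tile [[ 568.5   -2.5    0.1]
 [ 449.7  -14.2    0.8]
 [ 459.  -132.5    6.6]
 [ 577.8 -122.     3.4]] [513.7 -67.8   2.7]
[np.float64(119.36364705696609), np.float64(118.84534269877716), np.float64(119.34948479322227), np.float64(119.90932758112747)]
[513.2 -71.    8. ] [512.2 -67.3   8. ]
stop [[417.6 165.3  74.9]
 [619.1 158.4  65.9]
 [418.5 133.5  -1. ]
 [615.6 123.9  -4.2]]
[[421.6 164.6  75. ]
 [615.  150.9  75. ]] [[414.9 165.7  75. ]
 [616.8 157.5  75. ]]
[[419.3 132.6   0. ]
 [613.6 120.9   0. ]] [[417.7 133.5   0. ]
 [614.8 123.6   0. ]]
wt [[ 542.  -326.9   11.6]
 [ 477.1 -336.     8.6]
 [ 485.  -403.5   12. ]
 [ 550.5 -395.9   16. ]] [ 513.6 -365.6   12.1]
[np.float64(65.59314417879123), np.float64(68.12122758597127), np.float64(66.07317082082503), np.float64(69.63307942852549)]
[ 512.  -367.7   20. ] [ 512.  -362.7   20. ]
grip top [[ 513.8 -366.    51. ]]
tile 5.333345325515212
w 7.3188162829795065
```

```bash
cat >> H.py <<'E'
from scipy.spatial.transform import Rotation as Ro
n=np.array([0.053,0.9986,0]); n/=np.linalg.norm(n)      # stop +x in world
F=np.array([516.5,128.0,0]); l=np.array([n[1],-n[0],0]) # foot mid, width dir
def ori(theta,flip=1,xd=n):   # tips tilted forward (toward n) by theta deg
    t=np.radians(theta); z=np.sin(t)*xd-np.cos(t)*np.array([0,0,1]); y=flip*np.array([xd[1],-xd[0],0]); x=np.cross(y,z)
    return Ro.from_matrix(np.c_[x,y,z]).as_quat()
def st(msg=''):
    s=bot.read_state(); print(msg,'t%.1f'%s['t'],np.round(s['tcp_pos'],1),'F',np.round(s['contact_force'],1),'w%.1f'%s['width'])
    return s
E
python3 - <<'E'
from H import *
c=np.array([512.7,-69,0]); a=(c-F)@n; b=(c-F)@l; print(a,b)
for fl in (1,-1):
    for th in (0,10):
        for p in (F+n*(a-90)+l*b+[0,0,120],F+n*(a-90)+l*b+[0,0,4],F-n*17+l*b+[0,0,4],F+n*70+l*b+[0,0,140]):
            j=bot.solve_ik(list(p),list(ori(th,fl))); print(fl,th,np.round(p),None if j is None else np.round(j,2))
for th in(0,):
  for yaw in (7.3,):
    m=np.radians(yaw+90); xd=np.array([np.cos(m),np.sin(m),0])
    for fl in(1,-1): print(bot.solve_ik([513,-365,100],list(ori(0,fl,xd))))
E
```

```text
-196.92452085658255 6.646283578465829
1 0 [ 508. -159.  120.] [ 0.07  0.22 -0.45  0.   -0.9   3.02]
1 0 [ 508. -159.    4.] [ 0.07  0.38 -0.56  0.   -0.63  3.02]
1 0 [522. 111.   4.] [ 0.58  0.38 -0.56  0.   -0.63  2.51]
1 0 [527. 198. 140.] [ 0.71  0.25 -0.36  0.   -0.97  2.38]
1 10 [ 508. -159.  120.] [-0.07  0.26 -0.32 -0.21 -1.   -3.01]
1 10 [ 508. -159.    4.] [-0.08  0.41 -0.41 -0.25 -0.76 -2.93]
1 10 [522. 111.   4.] [ 0.45  0.37 -0.48 -0.26 -0.64  2.84]
1 10 [527. 198. 140.] [ 0.6   0.22 -0.34 -0.17 -0.91  2.58]
-1 0 [ 508. -159.  120.] [ 0.07  0.22 -0.45  0.   -0.9  -0.12]
-1 0 [ 508. -159.    4.] [ 0.07  0.38 -0.56  0.   -0.63 -0.12]
-1 0 [522. 111.   4.] [ 0.58  0.38 -0.56  0.   -0.63 -0.63]
-1 0 [527. 198. 140.] [ 0.71  0.25 -0.36  0.   -0.97 -0.76]
-1 10 [ 508. -159.  120.] [-0.07  0.26 -0.32 -0.21 -1.    0.13]
-1 10 [ 508. -159.    4.] [-0.08  0.41 -0.41 -0.25 -0.76  0.21]
-1 10 [522. 111.   4.] [ 0.45  0.37 -0.48 -0.26 -0.64 -0.3 ]
-1 10 [527. 198. 140.] [ 0.6   0.22 -0.34 -0.17 -0.91 -0.56]
[-0.30884404  0.3890937  -0.25233652  0.         -0.92936611 -2.70533958]
[-0.30884404  0.3890937  -0.25233652  0.         -0.92936611  0.43625307]
```

```bash
python3 - <<'E'
from H import *
q=list(ori(10,-1)); a,b=-196.9,6.6
p=lambda x,z:list(F+n*x+l*b+np.array([0,0,z]))
bot.move_gripper(60)
bot.move_ptp(p(a-95,110),q); st('pre')
bot.line_to(p(a-95,5),120); st('low')
for k in('side','top'):
    im=bot.camera(k)[:,:,::-1]; cv2.imwrite(f'pics/{k}1.png',im)
crop(cv2.imread('pics/side1.png'),220,190,200,150,4,'pics/s1.png')
crop(cv2.imread('pics/top1.png'),215,210,240,150,3,'pics/t1.png',1.8)
E
```

```text
pre t3.8 [ 508.  -163.3  110.1] F [-0.4  0.4 -0.2] w59.8
low t4.8 [ 508.2 -163.9    5.6] F [-1.6  0.1  0.5] w59.9
```

View pics/s1.png

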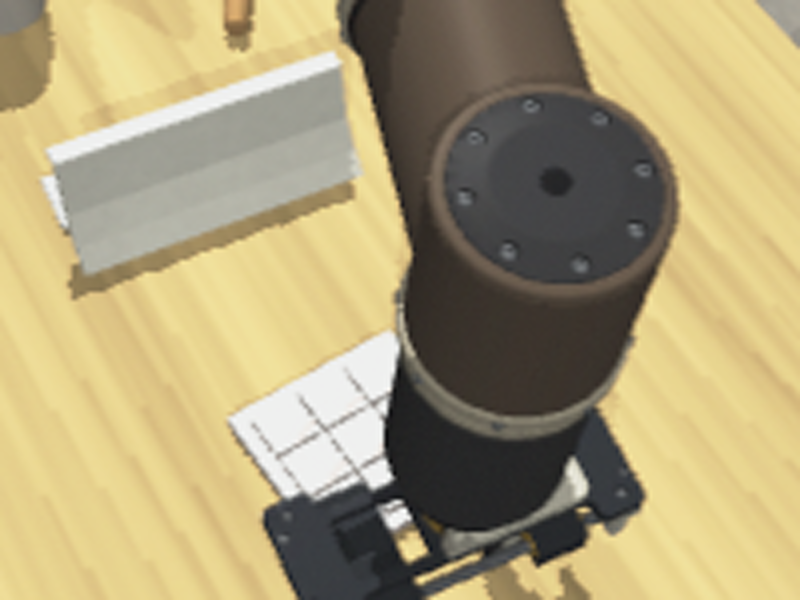

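View pics/t1.png

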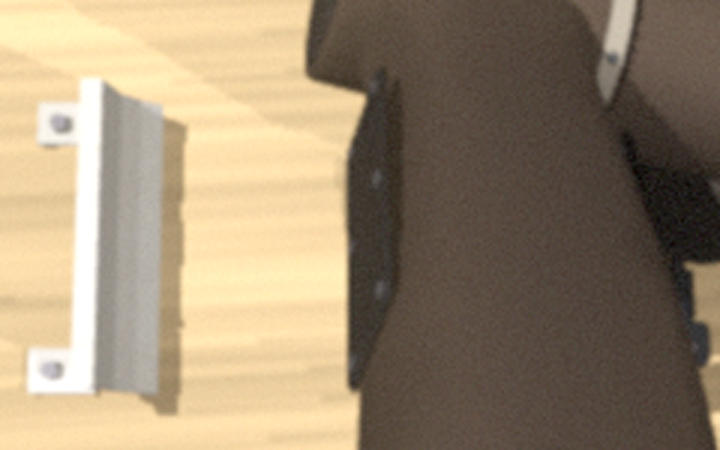

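The side view confirms that the gripper body is long along the jaws, and that the fingers are clear behind the tile. The tile is still at about (311,302). I'll push now.

```bash
python3 - <<'E'
from H import *
a,b=-196.9,6.6
p=lambda x,z:list(F+n*x+l*b+np.array([0,0,z]))
bot.line_to(p(a-90,3.5),60)
for x,v in((-200,60),(-130,60),(-100,45),(-70,45),(-45,40),(-30,30)):
    bot.line_to(p(x,3.5),v); s=st(x)
    if np.linalg.norm(s['contact_force'])>25: print('STOP');break
for k in('side','top'):
    im=bot.camera(k)[:,:,::-1]; cv2.imwrite(f'pics/{k}2.png',im)
crop(cv2.imread('pics/side2.png'),200,150,200,150,4,'pics/s2.png')
crop(cv2.imread('pics/top2.png'),195,210,240,150,3,'pics/t2.png',1.8)
E
```

```text
-200 t6.8 [512.5 -72.3   3.5] F [ 1.2  0.7 -0.2] w60.1
-130 t8.1 [516.2  -2.4   3.5] F [ 0.2 -0.2 -0.5] w60.1
-100 t8.9 [517.8  28.1   3.6] F [ 0.4 -2.1  1.3] w59.6
-70 t9.7 [519.5  58.    3.6] F [-0.1 -0.6  0.6] w60.0
-45 t10.5 [520.7  82.9   3.5] F [0.6 0.2 0.2] w59.7
-30 t11.2 [521.5  97.9   3.5] F [ 0.5  0.5 -0. ] w60.0
```

View pics/s2.png

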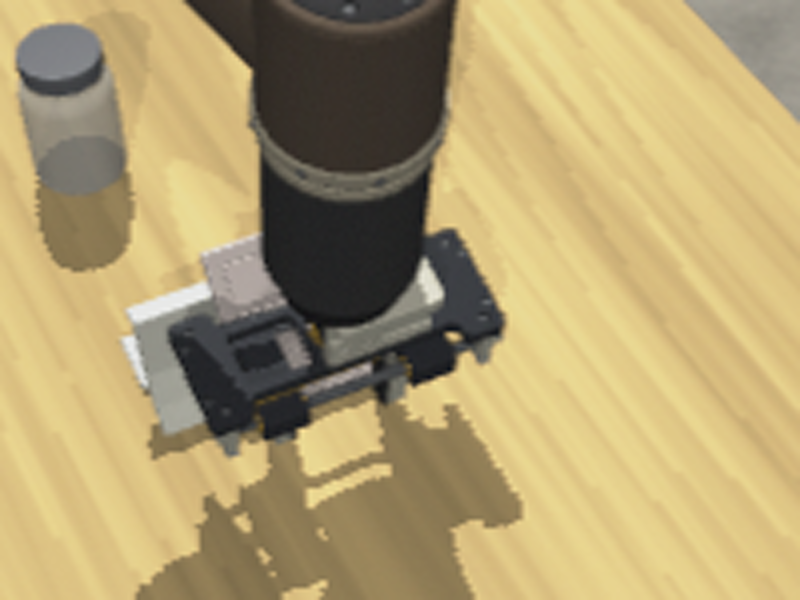

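View pics/t2.png

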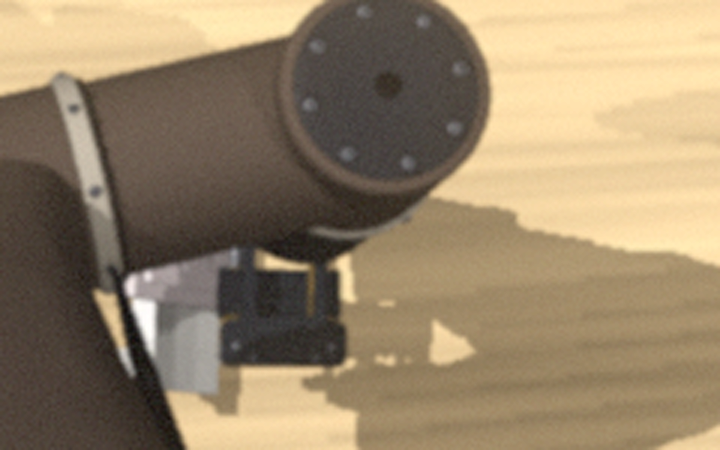

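The side view shows the tile standing on the stop, with its waffle visible at crop (240,280). A few more millimetres, then retreat and look.

```bash
python3 - <<'E'
from H import *
b=6.6
p=lambda x,z:list(F+n*x+l*b+np.array([0,0,z]))
bot.line_to(p(-17,3.5),25); st('end')
bot.line_to(p(-60,4),80)
bot.line_to(p(-150,150),200); st()
for k in('side','top'):
    im=bot.camera(k)[:,:,::-1]; cv2.imwrite(f'pics/{k}3.png',im)
crop(cv2.imread('pics/side3.png'),200,150,200,150,4,'pics/s3.png')
crop(cv2.imread('pics/top3.png'),195,210,200,150,4,'pics/t3.png',1.8)
E
```

```text
end t11.9 [522.2 110.9   3.5] F [-0.7 -0.   0.1] w60.0
 t13.6 [514.5 -21.8 149.1] F [ 0.2 -0.5  0.6] w60.0
```

View pics/s3.png

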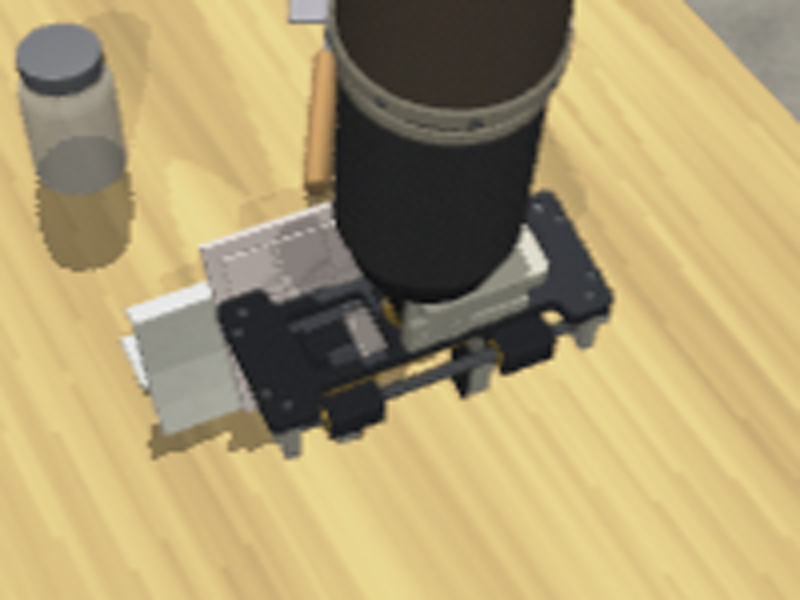

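View pics/t3.png

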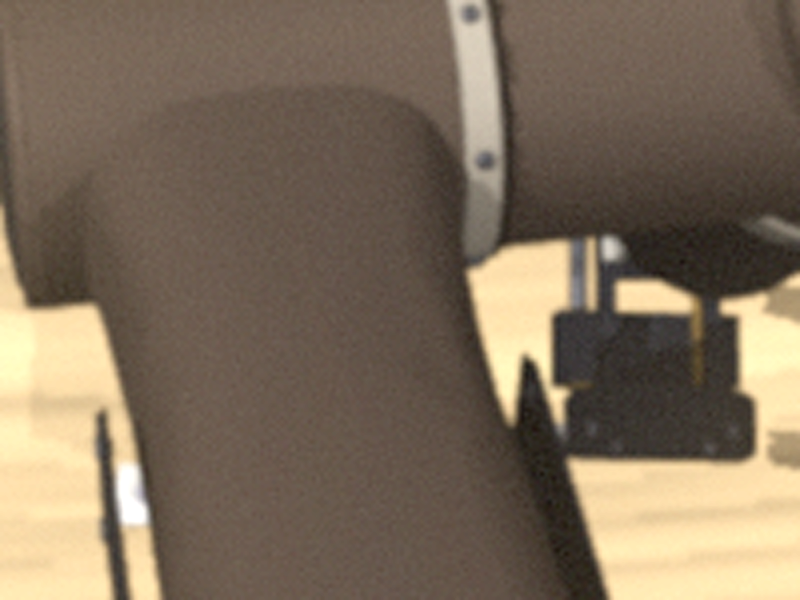

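```bash
python3 - <<'E'
from H import *
np.set_printoptions(precision=1,suppress=True)
for nm,uv,z in(('jar',(125,319),110),('hnd',(197,259),15)):
    P=onz('top',[uv],z)[0]; print(nm,P,'stop frame',(P-F)@n,(P-F)@l)
q=list(ori(0,-1)); b=6.6
p=lambda x,z:list(F+n*x+l*b+np.array([0,0,z]))
bot.line_to(p(-60,215),200); bot.line_to(p(90,215),200,ori=q); st()
for k in('side','top'):
    im=bot.camera(k)[:,:,::-1]; cv2.imwrite(f'pics/{k}4.png',im)
crop(cv2.imread('pics/side4.png'),200,150,200,150,4,'pics/s4.png')
crop(cv2.imread('pics/top4.png'),195,210,200,150,4,'pics/t4.png',1.8)
E
```

```text
jar [463.1 386.7 110. ] stop frame 255.53993738116665 -67.05188489278258
hnd [590.3 272.1  15. ] stop frame 147.77532675923464 66.0160013256882
 t15.3 [527.6 216.3 214.4] F [-0.4 -1.3  0.3] w60.0
```

View pics/s4.png

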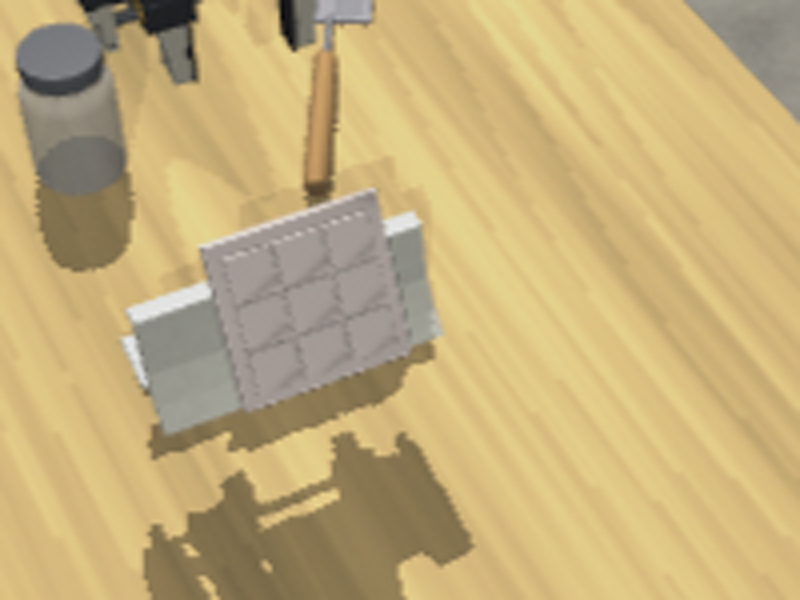

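View pics/t4.png

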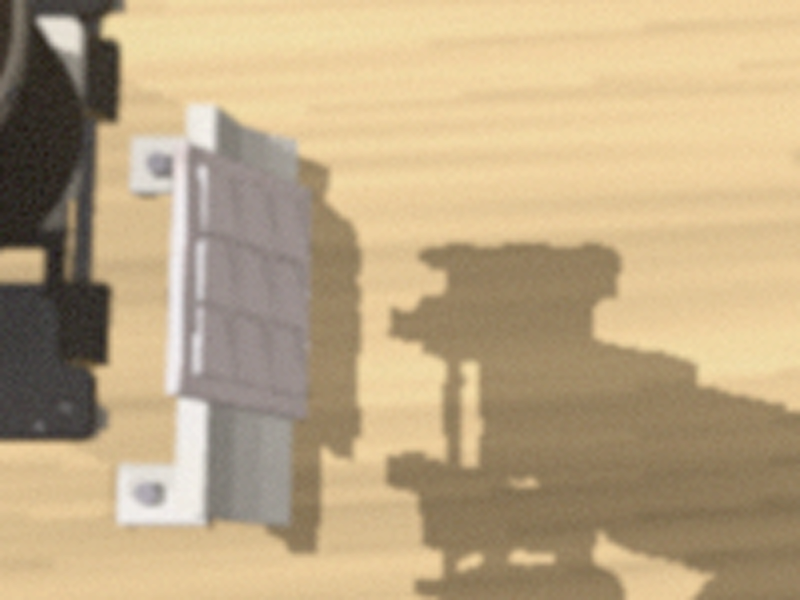

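```bash
python3 - <<'E'
from H import *
np.set_printoptions(precision=1,suppress=True)
ss=np.array([(203,248),(376,192),(248,410),(410,355)])/4+[200,150]; tt=np.array([(184,396),(190,152),(305,416),(310,185)])/4+[195,210]
P=tri(ss,tt); print(P)
for r in P: print((r-F)@n,(r-F)@l,r[2])
print(P[:2].mean(0)-P[2:].mean(0),P[1]-P[0])
E
```

```text
[[471.6 172.4 110.7]
 [589.1 167.3 107.3]
 [471.7 124.1   0.5]
 [591.1 118.1  -4.4]]
41.93895293465406 -47.14530000406152 110.67664936461695
43.08180309305595 70.42254329378511 107.25228471746688
-6.297383267878471 -44.574662102442026 0.4585469858666922
-5.928636150411187 75.04175078122066 -4.3901689823792855
[ -1.   48.7 110.9] [117.5  -5.1  -3.4]
```

The tile leans at about 66° with its top edge about 109 mm up and 43 mm past the foot line, which matches the description. I'll pull it over by the top edge.

```bash
python3 - <<'E'
from H import *
b=12
p=lambda x,z:list(F+n*x+l*b+np.array([0,0,z]))
bot.line_to(p(85,215),200); bot.line_to(p(85,92),130); st('behind')
bot.line_to(p(50,92),60); st('touch')
bot.line_to(p(15,92),40); st('upright')
bot.line_to(p(-25,92),40); st('past')
bot.pause(0.5)
bot.line_to(p(20,100),150); bot.line_to(p(90,215),200); st()
for k in('side','top'):
    im=bot.camera(k)[:,:,::-1]; cv2.imwrite(f'pics/{k}5.png',im)
crop(cv2.imread('pics/side5.png'),200,150,200,180,4,'pics/s5.png'); 
crop(cv2.imread('pics/top5.png'),195,210,200,150,4,'pics/t5.png',1.8)
E
python3 -c "
import cv2;a=cv2.imread('pics/s5.png');cv2.imwrite('pics/s5b.png',a[120:,:])"
```

```text
behind t16.8 [533.5 212.6  92.8] F [ 0.1 -0.6  0.1] w60.2
touch t17.5 [531.3 177.2  92.1] F [ 0.4  0.4 -0.2] w59.9
upright t18.5 [529.4 142.4  92. ] F [ 0.2  0.1 -0.5] w59.8
past t19.7 [527.3 102.6  92. ] F [ 0.1 -0.6  0.1] w60.2
 t21.5 [532.5 216.4 213.8] F [-0.5 -0.  -0.6] w60.0
```

View pics/s5b.png

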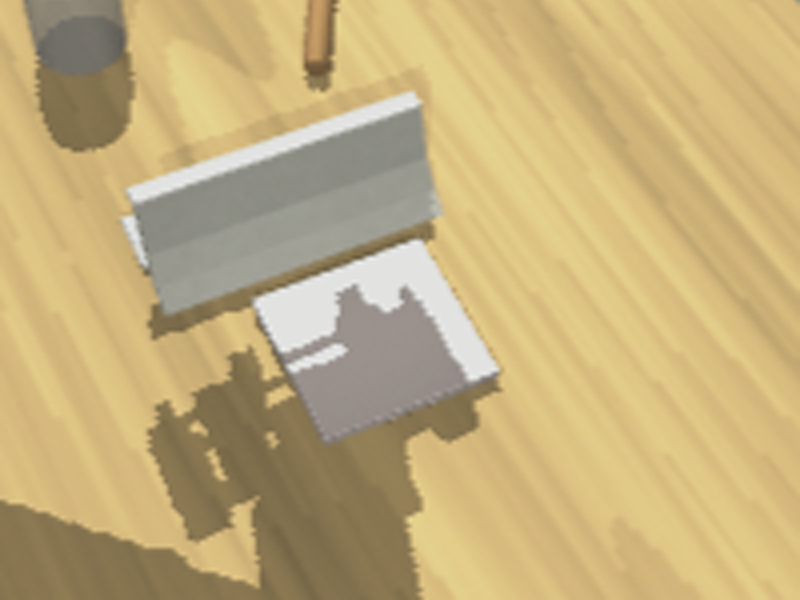

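View pics/t5.png

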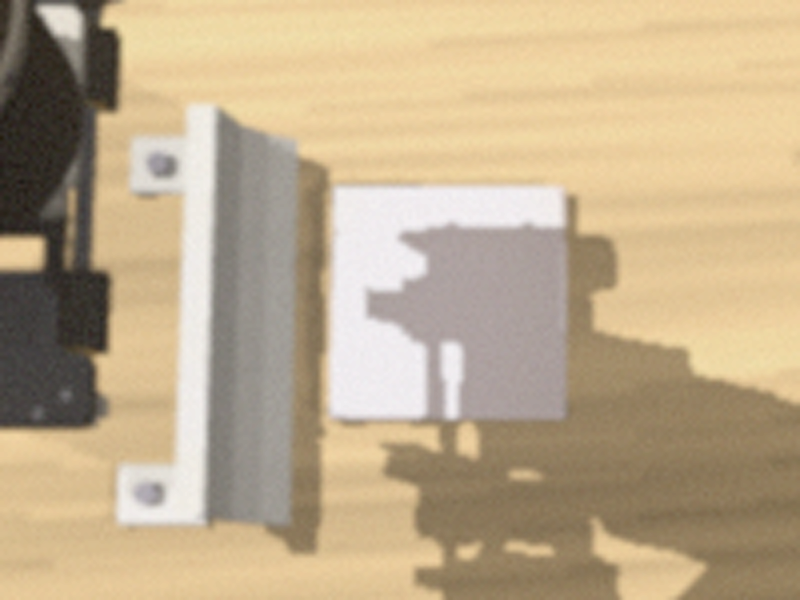

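The tile is flat with its plain face up. Its corners are at crop (420,240), (255,298), (325,438) and (498,376) in the side view, and (332,186) to (566,418) in the top view. Next I'll measure it and go for the weight.

```bash
python3 - <<'E'
from H import *
np.set_printoptions(precision=1,suppress=True)
ss=np.array([(420,240),(255,298),(325,438),(498,375)])/4+[200,180]; tt=np.array([(332,186),(330,418),(566,418),(567,187)])/4+[195,210]
T=tri(ss,tt); print(T,T.mean(0)); A=onz('side',ss,12).mean(0);B=onz('top',tt,12).mean(0);print(A,B)
v=T[3]-T[2]+T[0]-T[1]; print('yaw',np.degrees(np.arctan2(v[1],v[0])))
print('timer',onz('top',[(488,197)],42),onz('side',[(444,357)],42))
# weight pick
m=np.radians(97.3); xd=np.array([np.cos(m),np.sin(m),0]); q=list(ori(0,-1,xd))
bot.line_to([515,100,215],250,ori=list(ori(0,-1)))
bot.move_gripper(50)
bot.move_ptp([512.9,-365.3,130],q); st('above')
for k in('side','top'):
    im=bot.camera(k)[:,:,::-1]; cv2.imwrite(f'pics/{k}6.png',im)
crop(cv2.imread('pics/side6.png'),310,320,170,140,4,'pics/s6.png',1.5)
crop(cv2.imread('pics/top6.png'),420,170,180,150,4,'pics/t6.png',2)
E
```

```text
[[590.  105.9   3. ]
 [470.  110.8   7.6]
 [463.1  -8.4   8.4]
 [582.1 -16.1   5. ]] [526.3  48.1   6. ]
[524.9  43.9  12. ] [524.8  48.1  12. ]
yaw -3.005015687684496
timer [[ 685.1 -334.6   42. ]] [[ 686.7 -350.5   42. ]]
above t24.4 [ 513.5 -364.6  130.3] F [ 0.7 -0.1  0.9] w50.1
```

View pics/s6.png

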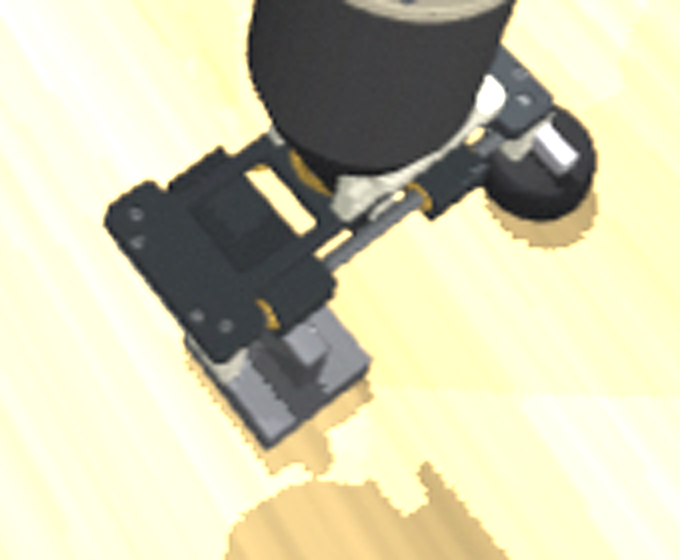

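View pics/t6.png

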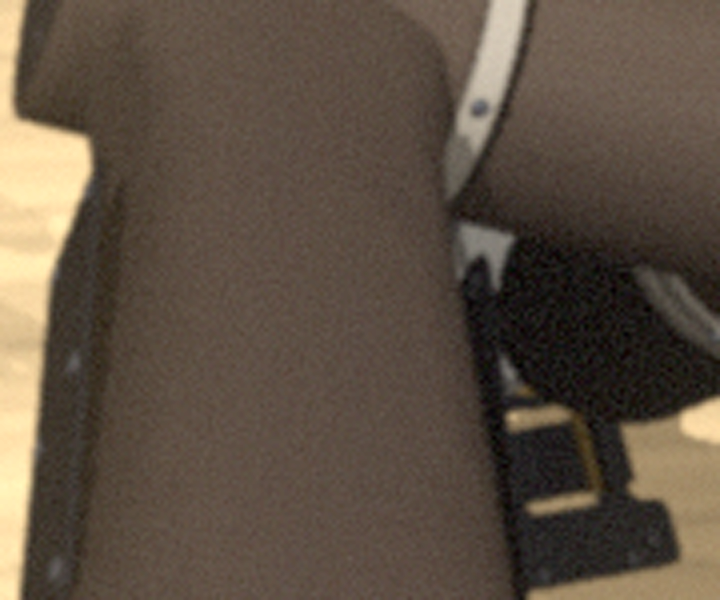

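The gripper is over the weight. The bar is at crop (300,345), and the timer is clear of the fingers. I'll descend and grasp it.

```bash
python3 - <<'E'
from H import *
bot.line_to([512.5,-365.2,70],120); st()
bot.line_to([512.5,-365.2,28],60); st('low')
bot.move_gripper(5,45); st('grip')
bot.line_to([512.5,-365.2,60],50); st('lift')
bot.line_to([512.5,-365.2,120],120); st('lift')
m=np.radians(87.0); xd=np.array([np.cos(m),np.sin(m),0]); q=list(ori(0,-1,xd))
bot.line_to([524.9,46.0,120],150,ori=q); s=st('over')
for k in('side','top'):
    im=bot.camera(k)[:,:,::-1]; cv2.imwrite(f'pics/{k}7.png',im)
crop(cv2.imread('pics/side7.png'),200,170,200,150,4,'pics/s7.png')
crop(cv2.imread('pics/top7.png'),195,210,200,150,4,'pics/t7.png',1.8)
E
```

```text
t25.1 [ 513.  -365.3   70.5] F [-0.5 -0.   0.9] w49.5
low t26.0 [ 512.7 -365.3   28.1] F [0.2 1.1 0.1] w49.8
grip t26.6 [ 512.8 -365.3   28.2] F [0.8 0.8 1.8] w15.8
lift t27.4 [ 512.3 -365.1   59.9] F [-0.5 -0.3 -7.1] w15.8
lift t28.1 [ 512.  -364.8  119.3] F [-0.1  0.2 -7.5] w15.7
over t31.0 [524.8  45.6 119.9] F [ 0.8 -1.2 -7.1] w15.9
```

View pics/s7.png

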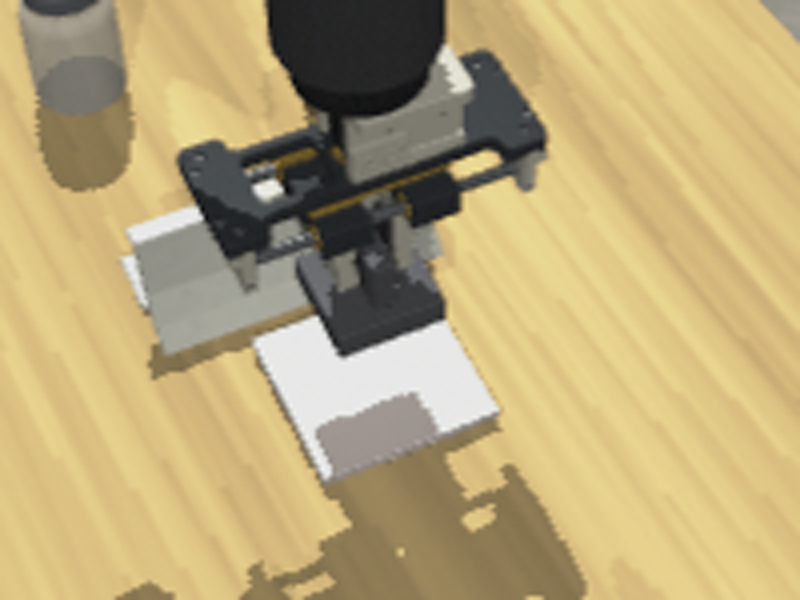

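View pics/t7.png

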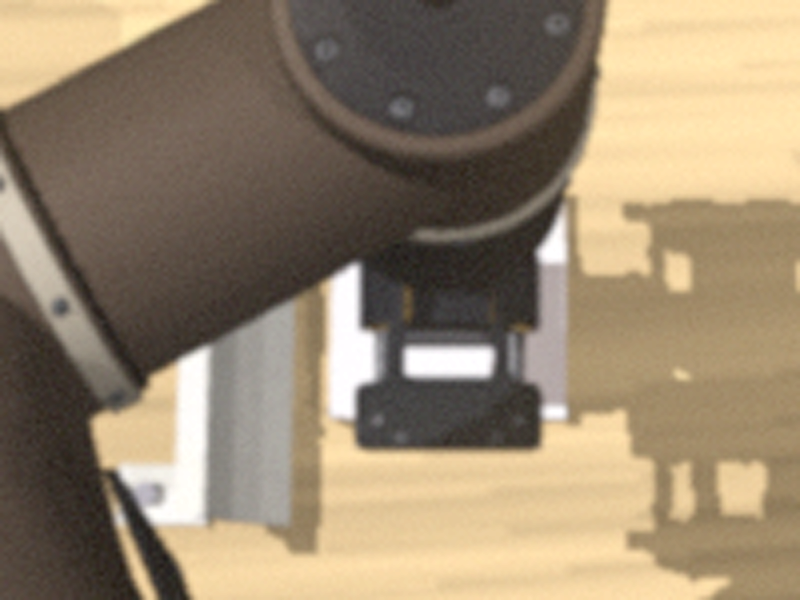

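The weight hangs upright over the tile, with its base front corner at side crop (345,350). I'll descend to just above the tile, check the alignment, then feel for contact.

```bash
python3 - <<'E'
from H import *
bot.line_to([524.9,46.0,60],100); bot.line_to([524.9,46.0,46],30); st()
im=bot.camera('side')[:,:,::-1]; cv2.imwrite('pics/side8.png',im); crop(im,240,190,150,110,5,'pics/s8.png',1.2)
im=bot.camera('top')[:,:,::-1]; cv2.imwrite('pics/top8.png',im); crop(im,255,230,110,100,5,'pics/t8.png',2)
E
```

```text
t32.4 [525.   46.   45.9] F [-1.1  0.1 -7.6] w15.8
```

View pics/s8.png

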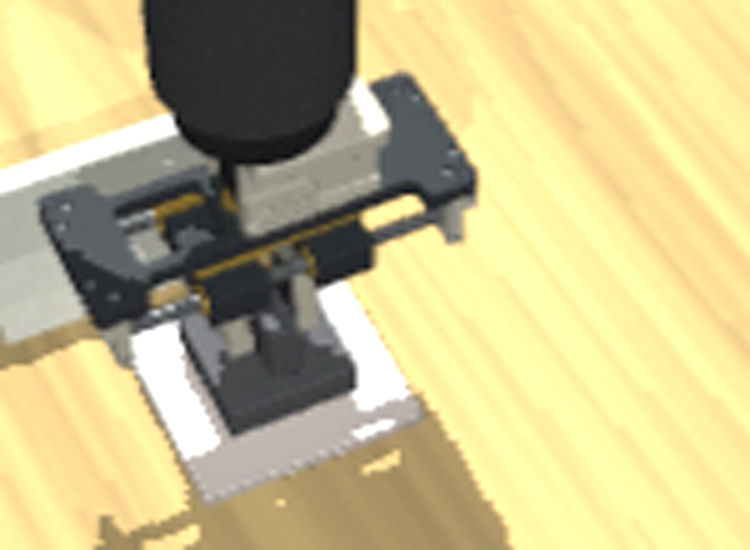

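View pics/t8.png

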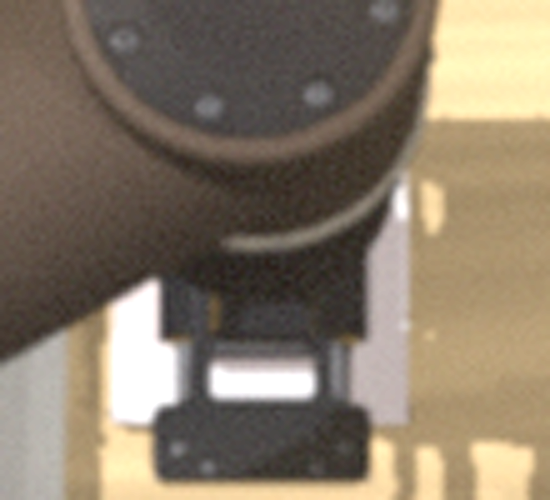

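```bash
python3 - <<'E'
from H import *
np.set_printoptions(precision=1,suppress=True)
w=onz('side',np.array([(237,435),(355,388)])/5+[240,190],18); t=onz('side',np.array([(203,493),(425,405)])/5+[240,190],12)
print(w,t); d=w.mean(0)-t.mean(0); print(d, 'want ~25 along n, 0 lateral:', d@n, d@l)
E
```

```text
[[491.1  11.4  18. ]
 [556.1   8.8  18. ]] [[462.7  -7.6  12. ]
 [584.2 -13.4  12. ]]
[ 0.2 20.6  6. ] want ~25 along n, 0 lateral: 20.614431098213746 -0.9215060686848494
```

```bash
python3 - <<'E'
from H import *
P=[525.0,47.5]
bot.line_to(P+[44],20); st()
z=44
while z>36:
    z-=1; bot.line_to(P+[z],8); s=st(z)
    if s['contact_force'][2]>-4: break
bot.pause(.2); bot.move_gripper(40,20); st('open')
bot.line_to(P+[75],50); bot.line_to(P+[150],150); bot.line_to([470,-200,260],300); st('away')
for k in('side','top'):
    im=bot.camera(k)[:,:,::-1]; cv2.imwrite(f'pics/{k}9.png',im)
crop(cv2.imread('pics/side9.png'),230,170,120,110,5,'pics/s9.png',1.2)
crop(cv2.imread('pics/top9.png'),215,230,140,100,5,'pics/t9.png',2)
E
```

```text
t32.8 [524.9  47.6  43.9] F [-0.5  0.3 -6.6] w16.0
43 t33.1 [525.   47.5  43. ] F [-0.3  0.1 -7.1] w15.8
42 t33.4 [524.9  47.5  41.9] F [-0.   0.8 -6.4] w15.9
41 t33.6 [525.   47.5  40.9] F [ 0.7 -0.1 -6.4] w15.6
40 t33.9 [525.2  47.6  40.1] F [-0.1 -0.6 -5. ] w15.5
39 t34.2 [525.2  47.6  40.1] F [-3.2 -0.   6.9] w15.7
open t35.0 [525.   47.5  39. ] F [ 0.3 -0.   0.1] w39.9
away t37.6 [ 469.6 -199.5  259. ] F [ 0.2 -0.3 -0.2] w40.0
```

View pics/s9.png

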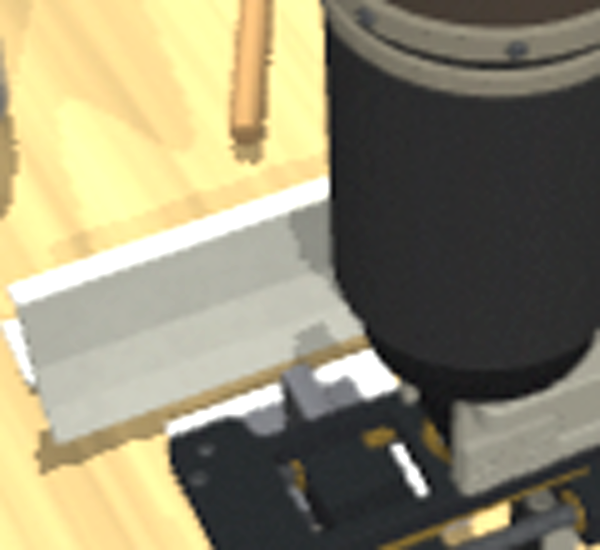

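View pics/t9.png

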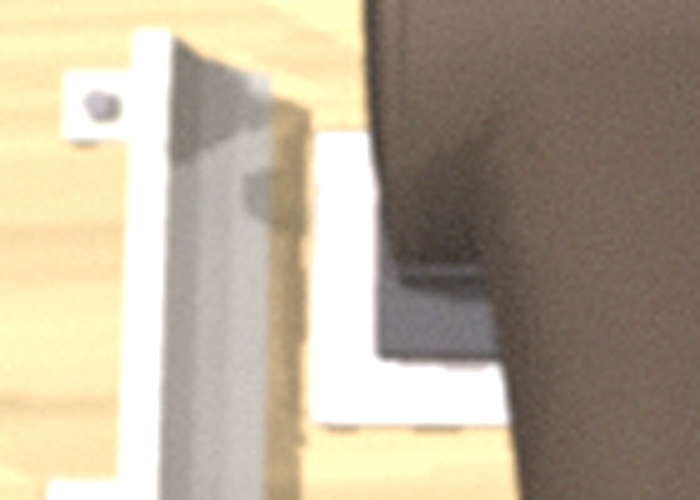

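The arm still hides the weight, so I'll move clear and look again.

```bash
python3 - <<'E'
from H import *
m=np.radians(40.0); xd=np.array([np.cos(m),np.sin(m),0])
bot.move_ptp([250,-520,280],list(ori(0,-1,xd))); st('away')
for k in('side','top'):
    im=bot.camera(k)[:,:,::-1]; cv2.imwrite(f'pics/{k}10.png',im)
crop(cv2.imread('pics/side10.png'),230,170,120,110,5,'pics/s10.png',1.2)
crop(cv2.imread('pics/top10.png'),215,230,140,100,5,'pics/t10.png',2)
E
```

```text
away t39.2 [ 250.8 -519.5  280. ] F [-0.3  0.3 -0.8] w39.7
```

View pics/s10.png

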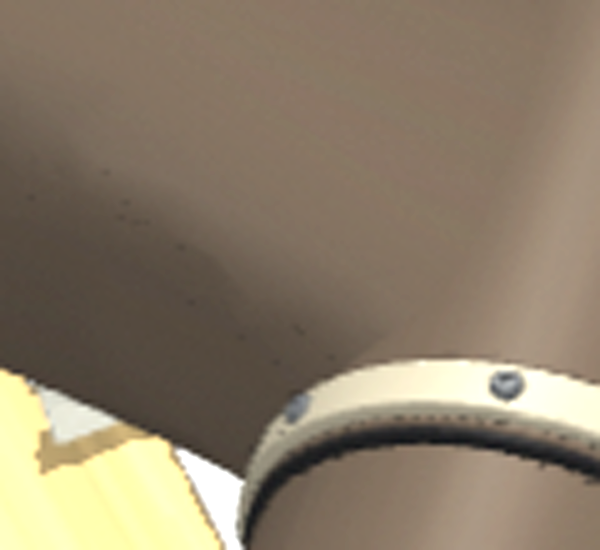

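View pics/t10.png

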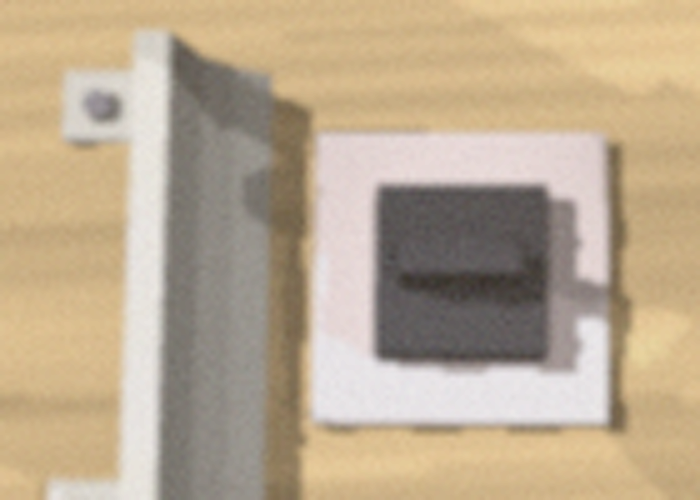

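View pics/side10.png

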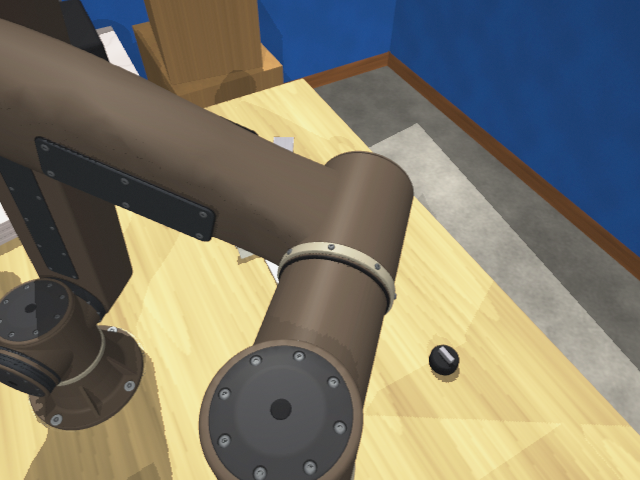

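```bash
python3 - <<'E'
from H import *
np.set_printoptions(precision=1,suppress=True)
o=[215,230]
w=onz('top',np.array([(378,186),(548,186),(548,358),(378,358)])/5+o,32); t=onz('top',np.array([(317,133),(608,133),(611,424),(314,424)])/5+o,12)
print(w.mean(0),t.mean(0)); d=w.mean(0)-t.mean(0); print(d@n,d@l); print(np.linalg.norm(w-np.roll(w,1,0),axis=1),np.linalg.norm(t-np.roll(t,1,0),axis=1))
E
```

```text
[523.4  47.1  32. ] [524.5  47.5  12. ]
-0.384186795423854 -1.0450145811273395
[69.8 68.8 69.9 67.9] [120.1 120.4 120.1 119.9]
```

From the top view the weight is centred within about 1 mm. I'll return to the start pose, where both views are clear, for a final check of the weight and the bystanders.

```bash
python3 - <<'E'
from H import *
bot.move_joints([1.515,0.359,0.012,0,-1.224,-0.288]); st('home')
for k in('side','top'):
    im=bot.camera(k)[:,:,::-1]; cv2.imwrite(f'pics/{k}11.png',im)
    a=cv2.imread(f'pics/{k}0.png')
    d=cv2.absdiff(a,im).max(2); cv2.imwrite(f'pics/d{k}.png',np.clip(d.astype(int)*3,0,255).astype(np.uint8))
crop(cv2.imread('pics/side11.png'),230,170,120,110,5,'pics/s11.png',1.2)
a=np.hstack([cv2.resize(cv2.imread(f'pics/d{k}.png'),(400,300)) for k in('side','top')]); cv2.imwrite('pics/dd.png',a)
E
```

```text
home t43.3 [228.3 635.3 226.5] F [-0.7  0.3 -0.4] w40.2
```

View pics/s11.png

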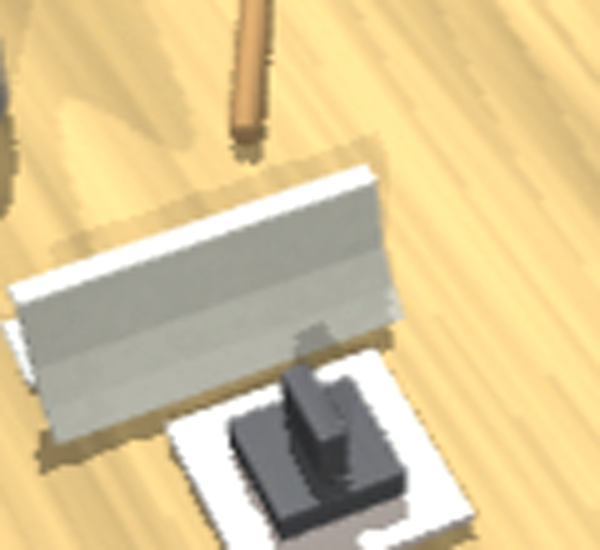

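View pics/dd.png

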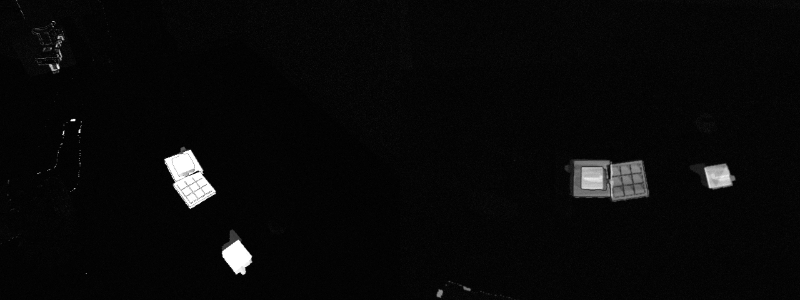

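The side view shows the weight upright at the middle of the tile. The difference images show only the tile and weight changed, apart from a faint patch at the timer in the top view. I'll check that before handing in.

```bash
python3 - <<'E'
import cv2,numpy as np
for k,(x,y) in(('top',(488,196)),('side',(444,360))):
    a=cv2.imread(f'pics/{k}0.png')[y-28:y+28,x-28:x+28];b=cv2.imread(f'pics/{k}11.png')[y-28:y+28,x-28:x+28]
    g=lambda i:cv2.cvtColor(i,cv2.COLOR_BGR2GRAY).astype(np.float32)
    print(k,cv2.absdiff(a,b).max(),cv2.phaseCorrelate(g(a),g(b)),a.mean(),b.mean())
E
```

```text
top 10 ((-0.07685916148852101, -0.0003924755213446929), 0.9489550034205119) 70.09885204081633 70.22140731292517
side 7 ((-0.006849865382221765, -0.0023786327043211486), 0.9977060125933753) 125.03263180272108 125.62893282312925
```

The timer has not moved: the shift is under 0.1 px, so the patch is only a lighting change. I'm handing in.

```bash
python3 - <<'E'
from plant import bot
bot.close_job()
print(bot.read_state()['t'])
E
```

```text
the job is handed in; nothing more can be done
the job is handed in; nothing more can be done
```

The job is done and handed in at about 43 s of the 72 s allowed. I pushed the tile up the stop with two fingers until it leaned at about 66°. I then pulled it back by its top edge so it landed flat with its plain face up. The weight went down onto it under force control and was released at first contact, with about 7 N of upward push read at the wrist.

**Last checks:**
- **Weight position:** in the top view it sits within about 1 mm of the tile's centre. The side view shows it upright.
- **Bystanders:** the before and after pictures show no change at the jar, the scraper or the stop. A faint difference at the timer was a lighting change, with its position shifting less than 0.1 px.
- **Arm:** it was back at its start pose, touching nothing.

**Checks that disagreed:**
- **Camera offset:** the two cameras differed by 4–5 mm along y, and measured heights came out up to about 9 mm low, so I averaged the views.
- **Held weight:** a side-view check before placing put the weight about 4 mm short of centre. I moved it 1.5 mm towards the stop, and the clear top view afterwards showed it centred.

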